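# Load the carry tray and lift it level

### The arm

A 6-joint arm with a two-finger parallel gripper is mounted at the origin on the work surface. World frame = base frame: x ahead of the robot, y to its left, z up, the work surface at z = 0. Lengths are in m, angles in rad, forces in N, time in s.
With the tool pointing down it reaches from about 0.25 to 0.775 m from the base axis. Payload 4 kg.
Tool frame: the origin (TCP) lies midway between the tips of the shut fingers; the grasp point (between the pads) lies 19 mm behind it; z points along the fingers, y is the direction in which the jaws open and shut (so a half turn about z gives the same grasp; the last joint's range is limited). The gripper opens to 94 mm and grips with 3 to 60 N. Pads are 16 mm wide; open, the fingers measure 119 mm over their backs; the gripper's body (75 mm by 177 mm) begins 78 mm behind the grasp point.
Start: joints at [-1.444, 0.087, 1.371, -0, 1.684, -0.103], TCP at [0.125, -0.536, 0.18] pointing down, gripper open.
Joint ranges: [-3.1, 3.1], [-0.76, 2.03], [0.27, 2.55], [-1.08, 4.22], [0.17, 2.65], [-2.57, 2.57]. Speed limits (rad/s): [2.79, 2.79, 3.14, 3.14, 3.14, 3.14].

### API

Orientations are given as [roll, pitch, yaw] about the fixed x, y, z axes, in that order (R = Rz(yaw) Ry(pitch) Rx(roll)).
In Python, from bench import robot, cams gives the robot as it stands.
- The arm moves only by the tool step_arm, never from a script. Its argument "plan" is a list that holds one entry, the list of rows, each a list of 5 numbers: the shift along the world's x, y, z in mm, then the turn about the world's z in rad, then the opening in per cent of the stroke, from 0 (shut) to 100 (fully open). In form: [[[tx, ty, tz, turn, fingers], ...]]. A call has 1 to 8 rows; each row is the pose to reach, as a shift and turn from the pose commanded when the call began; what a row does not reach only later rows make up. A row lasts 1/12 s, in which the tool goes at most 41.7 mm and 7.16 degrees, less where a joint would pass 70% of its speed; a pose out of reach is approached as far as the arm can. A call with a gripper value outside its range is refused whole. The fingers move at their own pace and stop on an object; the grip force is fixed at half the most. Time passes only in rows, so rows that repeat a pose let the fingers close. It gives the time, the measured TCP pose, the force and the opening at its end, in the units of the state.
- robot.get_obs(): the state, without advancing time (a new reading comes with each control period).
- cams.snapshot(name): name is "scene" or "side" or "wrist"; returns a dict with "frame" (420x560x3 uint8, red, green, blue), "camera_matrix" (3x3 intrinsics, pixels), "origin" and "attitude" of the camera in the world; the wrist camera has in their place "T_tool_cam" (4x4, takes a point from camera to tool coordinates, whose origin is the TCP and whose axes are the flange's). Camera axes: x right, y down, z forward; pixel columns grow to the right and rows downward; lengths in m; the calibration is good to about 2 mm. A picture is of the moment at which its call begins: read the wrist's pose just before it. There is no depth.
- robot.close_job(): hands the job in, once; it reports no verdict.
The state is a dict: "time": time; "joint_positions": joint angles; "qvel": joint speeds; "joint_torque": joint torques, N m; "tool_pos": TCP position; "ee_rot": TCP orientation; "wrist_force": force on the tool from outside, world axes, zero at the start; "wrist_torque": the same for the moment, N m; "width": finger opening in m.
Only numpy, scipy, OpenCV 4.12 (cv2) and the standard library are available. Lean on these libraries where they do the work, as an engineer would, in place of code of your own. Each camera call takes 0.05 s, during which the arm holds its last target. There are 200 camera calls.

### The job

Stand each of the two yellow pots upright in the black carry tray, the large pot in the large pocket and the small pot in the small pocket, setting them down rather than dropping them. Then lift the loaded tray by its handle about 10 cm clear of the wooden rack, keeping it level, and finish while still holding it there, level and still. Leave the dibber, the watering can and the seed jar where they are.

Things in the scene. Friction and masses are not known exactly. Their poses are not given: they have to be found in the camera images.
- rack: Fixed low slatted wooden rack, 338 x 580 x 36 mm (x, y, z), slats along its y with 10 mm slots between; origin at the centre of its underside on the work surface, its deck is 36 mm above. The tray, both pots and the dibber start on it.
- tray_handle (a point): Centre of the grip bar of the loose black tray (0.24 kg): bar along the tray's y, 14 mm thick (x), 18 mm high, 92 mm free between two uprights (14 x 10 mm, at y +-51 mm); 100 mm above the tray's underside. Tray block: 20 mm thick, 116 mm in y, from x -68 to +84 mm of the bar. Axes are the tray's, z up; any yaw. Loaded, it balances near the bar's centre.
- pocket_large (a point): Centre of the floor of the tray's large pocket, a square 66 x 66 mm recess with a thin grey liner, 14 mm deep, 43 mm to the tray's +x side of the handle; its floor is 6 mm above the tray's underside. Axes as the tray's.
- pocket_small (a point): Centre of the floor of the tray's small pocket, a square 50 x 50 mm recess with the same liner, 14 mm deep, 35 mm to the tray's -x side of the handle; its floor is 6 mm above the tray's underside. Axes as the tray's.
- pot_large_mid (a point): Centre (half-way up, on the axis) of the large loose yellow glazed open pot: 62 mm high, 54 mm across at the foot, 60 mm at the rim, about 0.13 kg; z along its axis. Stands upright on the rack.
- pot_small_mid (a point): Centre (half-way up, on the axis) of the small loose yellow glazed open pot: 56 mm high, 38 mm across at the foot, 44 mm at the rim, about 0.08 kg; z along its axis. Stands upright on the rack.
- dibber: Bystander: loose steel T-handled dibber, 16 mm thick, lying along y in a slot near the rack's far edge; origin on its axis: the point lies 100 mm to its -y, the 76 mm wide T bar 106 mm to its +y.
- watering_can: Bystander: loose aluminium watering can, 100 mm across, 135 mm high, spout to its +y (133 mm out), handle to its -y (90 mm out); origin at the centre of its underside.
- seed_jar: Bystander: loose glass seed jar, 60 mm across, 85 mm high; origin at the centre of its underside.
Things that resemble listed ones, but are neither listed nor needed, are in the scene too. What is shaped like the part that bears pot_small_mid but turquoise is not meant. Leave any pink look-alike of the part that bears tray_handle alone.

How it is judged:
By the outcome, as a careful person would: the job done as asked, in the order asked, and still so for the second after the job is handed in, while the arm keeps its last pose, push and grip.
It also fails if it takes over 67 s, if anything falls off the work surface, if the arm or the gripper's body presses on something with over 40 N, if the wrist force passes 120 N, or if a joint passes its speed limit or range.

## Working session

There is one attempt and no reset: what is moved stays moved. The work goes in short steps, Python scripts to look and compute and a tool call to move; the robot and the scene stay as the last step left them, time stands still between calls to the robot, and variables do not carry over. Pictures are saved under pics/ and viewed, about 8 in all and at most 12, crops included, and the job is handed in when it is done.

Besides the shell and the picture viewer there is one more tool, called after "Request:" in YAML: its name, and indented under it one key for each argument. step_arm: Moves the arm, as the interface text tells. Its arguments: {"type":"object","properties":{"plan":{"type":"array"}},"required":["plan"]}

```bash
mkdir -p pics; cat > h.py <<'E'
import numpy as np, cv2
from scipy.spatial.transform import Rotation as R
from bench import robot, cams
def snap(n,f):
    o=robot.get_obs(); s=cams.snapshot(n); cv2.imwrite('pics/'+f,s['frame'][:,:,::-1])
    K=np.array(s['camera_matrix'])
    if n=='wrist':
        T=np.eye(4);T[:3,:3]=R.from_euler('xyz',o['ee_rot']).as_matrix();T[:3,3]=o['tool_pos']
        T=T@np.array(s['T_tool_cam'])
    else:
        T=np.eye(4);a=np.array(s['attitude']);T[:3,:3]=a if a.shape==(3,3) else R.from_euler('xyz',a).as_matrix();T[:3,3]=s['origin']
    np.savez('pics/'+f+'.npz',K=K,T=T); return s['frame'],K,T
def px(f,u,v,z):
    d=np.load('pics/'+f+'.npz');r=d['T'][:3,:3]@np.linalg.solve(d['K'],[u,v,1]);o=d['T'][:3,3]
    return (o+r*(z-o[2])/r[2])
def proj(f,p):
    d=np.load('pics/'+f+'.npz');q=d['K']@(d['T'][:3,:3].T@(np.array(p)-d['T'][:3,3]));return q[:2]/q[2]
E
python3 - <<'E'
from h import *
s=cams.snapshot('scene');print(s['attitude'],s['origin'],s['camera_matrix'])
o=robot.get_obs();print(o)
a=snap('scene','a.png')[0];b=snap('side','b.png')[0]
print(np.load('pics/b.png.npz')['T'])
cv2.imwrite('pics/a2.png',cv2.resize(a[:,:,::-1],(800,600),interpolation=cv2.INTER_CUBIC))
cv2.imwrite('pics/b2.png',cv2.resize(b[:,:,::-1],(800,600),interpolation=cv2.INTER_CUBIC))
E
```

```text
[-2.329562    0.00487901  2.53929327] [0.91702007 0.6482414  0.88354075] [[435.31494474   0.         281.41961839]
 [  0.         435.31494474 206.73161314]
 [  0.           0.           1.        ]]
{'time': 0.05, 'joint_positions': array([-1.44405851e+00,  8.79313313e-02,  1.37220643e+00, -7.33368760e-05,
        1.68359151e+00, -1.03092953e-01]), 'qvel': array([-0.00086357,  0.00177762, -0.00094603,  0.00043284,  0.00026073,
        0.00040785]), 'joint_torque': array([ 1.46177837e-03, -3.41544878e+01, -3.03595340e+01,  7.19110994e-02,
        3.06115171e-02, -1.01842961e-04]), 'tool_pos': array([ 0.12519443, -0.53495558,  0.17844143]), 'ee_rot': array([-3.13945988e+00, -1.47379099e-04,  2.29822441e-01]), 'wrist_force': array([-0.44768637,  0.30379643, -0.24418201]), 'wrist_torque': array([-0.02530567,  0.0209083 ,  0.04864401]), 'width': 0.09418313889532036}
[[-0.78601202 -0.35458769  0.50641156 -0.22946564]
 [-0.61801211  0.47147582 -0.62910379  0.87746508]
 [-0.01568835 -0.80745162 -0.58972515  0.92712262]
 [ 0.          0.          0.          1.        ]]
```

View pics/a2.png

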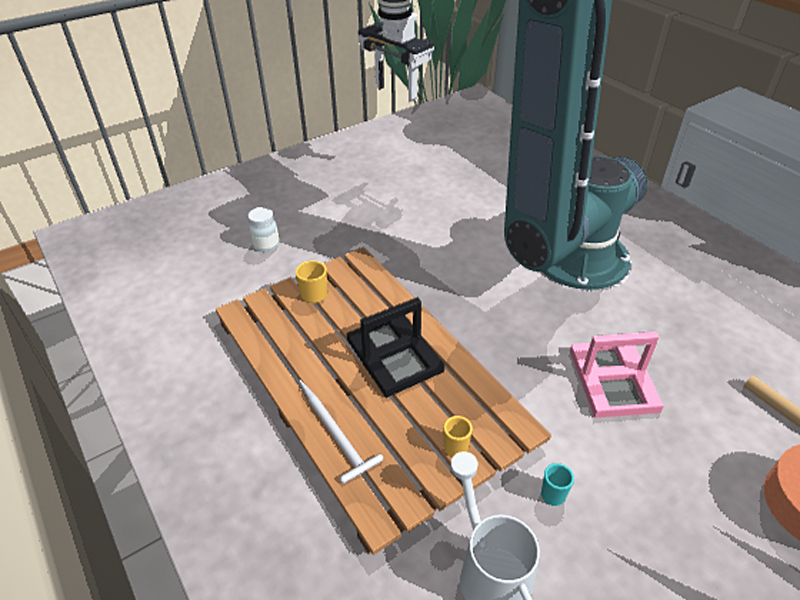

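View pics/b2.png

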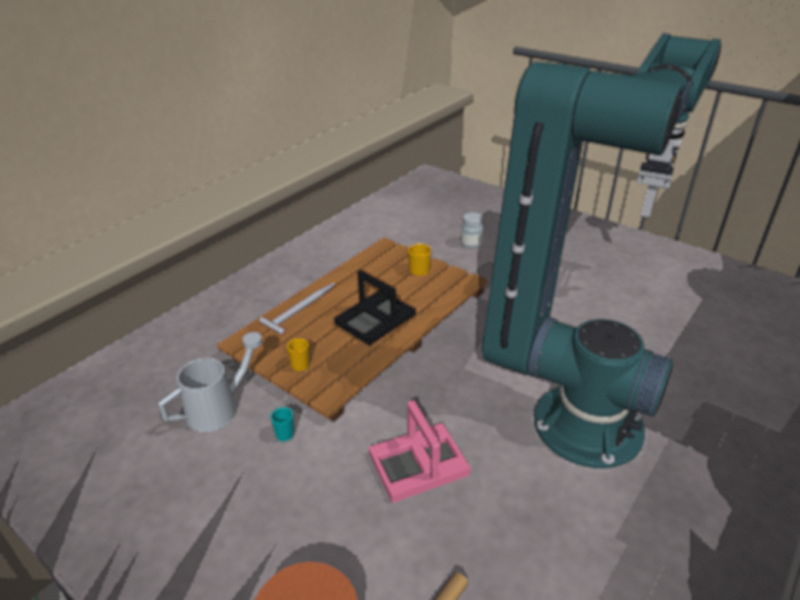

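The scene picture shows the large yellow pot at (312,281), small yellow pot at (457,435) just beside the can's spout rose (463,465), and black tray at (395,345). The turquoise pot (558,484) and pink tray (617,375) are look-alikes by colour, so not meant. The side view agrees.

```bash
python3 - <<'E'
from h import *
import numpy as np
k=1/1.42857
A=lambda u,v,z:px('a.png',u*k,v*k,z).round(3)
B=lambda u,v,z:px('b.png',u*k,v*k,z).round(3)
print('large rim',A(312,268,.098),B(420,249,.098))
print('small rim',A(457,424,.092),B(299,344,.092))
print('bar ends',A(363,318,.145),A(419,303,.145))
print('tray corners',A(347,350,.056),A(391,394,.056),A(443,366,.056))
print('pocket big',A(405,362,.05),'small',A(381,335,.05))
# spout tip triangulate
def ray(f,u,v):
    d=np.load('pics/'+f+'.npz');r=d['T'][:3,:3]@np.linalg.solve(d['K'],[u*k,v*k,1]);return d['T'][:3,3],r/np.linalg.norm(r)
def tri(p,q):
    o1,r1=ray('a.png',*p);o2,r2=ray('b.png',*q);t=np.linalg.lstsq(np.c_[r1,-r2],o2-o1,rcond=None)[0];return (o1+t[0]*r1).round(3),(o2+t[1]*r2).round(3)
print('spout',tri((463,464),(252,340)))
print('jar',A(261,214,.085),'can',A(505,545,.13))
a=cv2.imread('pics/a.png');b=cv2.imread('pics/b.png')
c1=cv2.resize(a[170:390,190:430],None,fx=2.5,fy=2.5,interpolation=cv2.INTER_CUBIC)
cv2.imwrite('pics/c.png',c1)
E
```

```text
large rim [ 0.55  -0.199  0.098] [ 0.55  -0.196  0.098]
small rim [0.54  0.24  0.092] [0.537 0.242 0.092]
bar ends [0.563 0.012 0.145] [0.466 0.036 0.145]
tray corners [ 0.586 -0.013  0.056] [0.575 0.112 0.056] [0.468 0.113 0.056]
pocket big [0.514 0.064 0.05 ] small [ 0.513 -0.014  0.05 ]
spout (array([0.59 , 0.314, 0.127]), array([0.59 , 0.316, 0.126]))
jar [ 0.549 -0.434  0.085] can [0.619 0.434 0.13 ]
```

View pics/c.png

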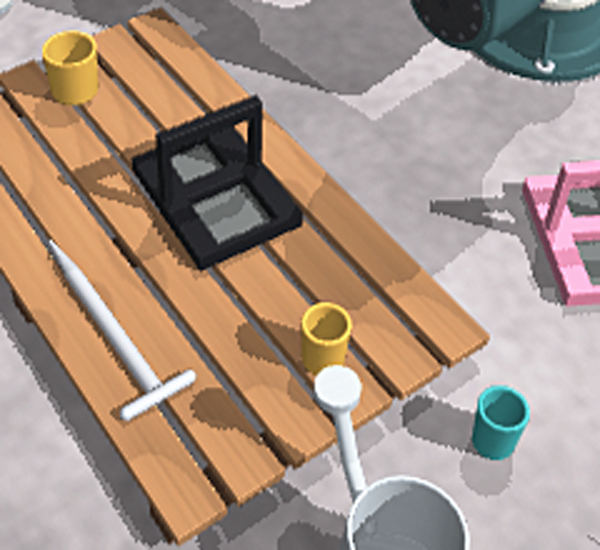

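Crop: large yellow pot rim at crop (70,45), small one (327,322), black tray with large pocket facing +y (the small-pot side). Nothing yellow and ambiguous remains. Positions agree in both cameras: large (0.550,-0.198), small (0.539,0.241), tray handle ≈(0.514,0.02). I go above and look.

Request:
step_arm:
  plan:
    - [[380,435,200,1.34,100],[380,435,200,1.34,100],[380,435,200,1.34,100],[380,435,200,1.34,100],[380,435,200,1.34,100],[380,435,200,1.34,100],[380,435,200,1.34,100],[380,435,200,1.34,100]]

```text
time: 0.82
tool_pos: [0.3332, -0.2965, 0.2892]
ee_rot: [3.141, -0.0, 1.236]
wrist_force: [0.5, -0.8, -0.7]
width: 0.0934
```

Request:
step_arm:
  plan:
    - [[165,190,90,0.335,100],[165,190,90,0.335,100],[165,190,90,0.335,100],[165,190,90,0.335,100],[165,190,90,0.335,100],[165,190,90,0.335,100],[165,190,90,0.335,100],[165,190,90,0.335,100]]

```text
time: 1.48
tool_pos: [0.4997, -0.1056, 0.3792]
ee_rot: [3.14, -0.001, 1.571]
wrist_force: [-0.4, -0.2, 0.1]
width: 0.0941
```

```bash
python3 - <<'E'
from h import *
w,K,T=snap('wrist','d.png');print(T.round(3),K[0,0],robot.get_obs()['tool_pos'])
cv2.imwrite('pics/d2.png',cv2.resize(w[:,:,::-1],(800,600),interpolation=cv2.INTER_CUBIC))
for p in [(.55,-.198,.098),(.514,.02,.136),(.539,.241,.092)]: print(proj('d.png',p)*1.42857)
E
```

```text
[[ 1.    -0.001  0.002  0.5  ]
 [-0.    -0.965 -0.26  -0.03 ]
 [ 0.002  0.26  -0.965  0.584]
 [ 0.     0.     0.     1.   ]] 321.71845550264266 [ 0.49839902 -0.10712391  0.3784973 ]
[443.72507499 332.65779818]
[414.16292751 119.87472824]
[ 443.00787216 -142.55689246]
```

View pics/d2.png

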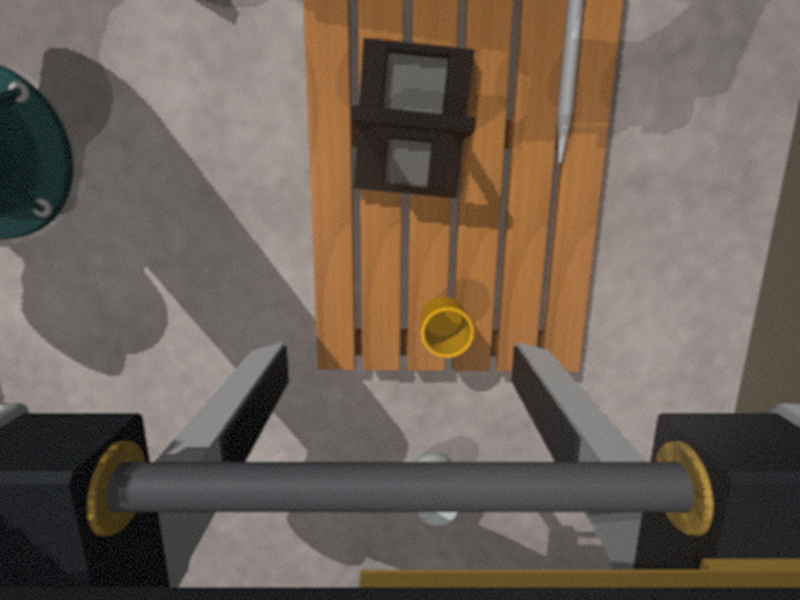

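The wrist view shows the tray with its bar from (353,113) to (474,126), large pocket (417,84), small pocket (409,163), and large pot rim centred at (447,331).

```bash
python3 - <<'E'
from h import *
k=1/1.42857
D=lambda u,v,z:px('d.png',u*k,v*k,z).round(4)
print('rim',D(447,331,.098))
m=lambda l:np.mean([D(*p) for p in l],0)
L=[(391,51,.05),(448,57,.05),(444,115,.05),(386,107,.05)]
print('bar',D(353,112,.145),D(475,125,.145))
print('tray corners',[D(*p,.056) for p in [(365,38),(474,49),(460,198),(355,187)]])
print('big',D(417,83,.056),'small top-ish',D(409,163,.045))
E
```

```text
rim [ 0.5536 -0.1961  0.098 ]
bar [0.4592 0.0256 0.145 ] [0.5683 0.0147 0.145 ]
tray corners [array([0.4653, 0.1079, 0.056 ]), array([0.578 , 0.0977, 0.056 ]), array([ 0.5686, -0.0531,  0.056 ]), array([ 0.4512, -0.0411,  0.056 ])]
big [0.5192 0.0654 0.056 ] small top-ish [ 0.5115 -0.0152  0.045 ]
```

Request:
step_arm:
  plan:
    - [[54,-90,-100,-0.096,100],[54,-90,-230,-0.096,100],[54,-90,-230,-0.096,100],[54,-90,-230,-0.096,100],[54,-90,-230,-0.096,100],[54,-90,-230,-0.096,100],[54,-90,-230,-0.096,100],[54,-90,-230,-0.096,100]]

```text
time: 2.2
tool_pos: [0.5481, -0.1988, 0.1443]
ee_rot: [-3.133, -0.003, 1.466]
wrist_force: [0.2, 0.7, -0.1]
width: 0.0941
```

Request:
step_arm:
  plan:
    - [[0,0,0,0,100],[0,0,0,0,100],[0,0,0,0,100]]

```text
time: 2.45
tool_pos: [0.5529, -0.1987, 0.1527]
ee_rot: [3.135, 0.002, 1.469]
wrist_force: [-0.5, 0.2, 0.1]
width: 0.0941
```

Request:
step_arm:
  plan:
    - [[0,2,-30,0,100],[0,2,-60,0,100],[0,2,-80,0,100],[0,2,-91,0,100],[0,2,-91,0,100],[0,2,-91,0,100]]

```text
time: 2.95
tool_pos: [0.5523, -0.1965, 0.0593]
ee_rot: [3.139, 0.001, 1.469]
wrist_force: [-0.5, -0.3, 0.7]
width: 0.0942
```

Request:
step_arm:
  plan:
    - [[0,0,0,0,40],[0,0,0,0,40],[0,0,0,0,40],[0,0,0,0,40],[0,0,0,0,40],[0,0,0,0,40]]

```text
time: 3.45
tool_pos: [0.5525, -0.1965, 0.0584]
ee_rot: [3.139, 0.0, 1.469]
wrist_force: [1.7, 0.4, 1.4]
width: 0.0587
```

Request:
step_arm:
  plan:
    - [[0,0,15,0,35],[0,0,45,0,35],[0,0,85,0,35],[0,0,125,0,35],[0,0,160,0,35],[0,20,160,0,35],[-5,45,160,0,35],[-10,75,160,0,35]]

```text
time: 4.12
tool_pos: [0.5414, -0.1217, 0.2179]
ee_rot: [3.141, 0.001, 1.466]
wrist_force: [-0.5, 0.2, -2.0]
width: 0.0585
```

Request:
step_arm:
  plan:
    - [[-4,30,0,0,35],[-9,65,0,0,35],[-14,100,0,0,35],[-19,135,0,0,35],[-23,165,0,0,35],[-24,180,0,0,35],[-24,185,0,0,35],[-24,185,0,0,35]]

```text
time: 4.78
tool_pos: [0.5171, 0.0646, 0.2173]
ee_rot: [-3.141, 0.0, 1.471]
wrist_force: [0.5, 0.6, -1.1]
width: 0.0586
```

Request:
step_arm:
  plan:
    - [[0,0,0,0,35],[0,0,0,0,35],[0,0,0,0,35]]

```text
time: 5.03
tool_pos: [0.5177, 0.0624, 0.2175]
ee_rot: [-3.141, 0.0, 1.467]
wrist_force: [0.0, 0.4, -2.2]
width: 0.0586
```

```bash
python3 - <<'E'
from h import *
w,K,T=snap('wrist','e.png');print(robot.get_obs()['tool_pos'])
a=snap('scene','f.png')[0]
x=cv2.resize(a[180:300,230:350,::-1],(400,400),interpolation=cv2.INTER_CUBIC)
y=cv2.resize(w[:,80:480,::-1],(381,400),interpolation=cv2.INTER_CUBIC)
cv2.imwrite('pics/e2.png',np.hstack([x,y]))
E
```

```text
[0.5176662  0.06243673 0.21752311]
```

View pics/e2.png

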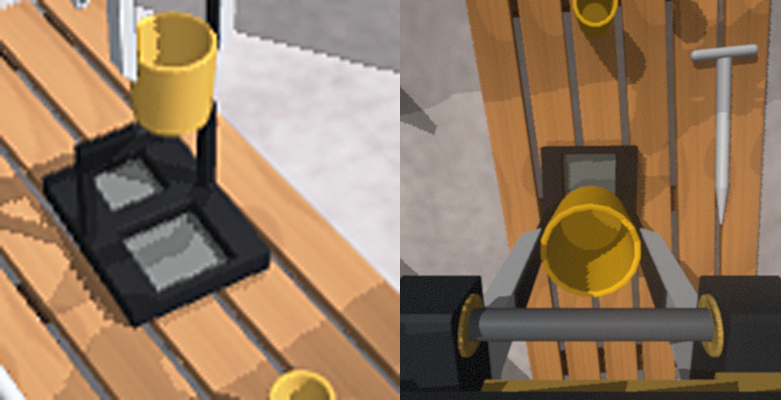

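Left: the pot hangs upright in the jaws, tray's large pocket floor centred at crop (174,252). I check the pocket and pot axis numerically.

```bash
python3 - <<'E'
from h import *
k=400/120
F=lambda u,v,z:px('f.png',230+u/k,180+v/k,z).round(4)
print('floor corners z.042',[F(*p,.042)[:2] for p in [(145,293),(229,258)]],'top corners',[F(*p,.056)[:2] for p in [(135,325),(270,255),(45,185)]])
print('pot rim',F(177,42,.2175-.0225+.062), 'expected pocket px',[ (proj('f.png',p)-[230,180])*k for p in [(.5186,.0628,.042)]])
# predicted tray corners
t=.096;ex=np.array([np.sin(t),np.cos(t)]);ey=np.array([-np.cos(t),np.sin(t)]);b=np.array([.5145,.020])
for x,y in [(.084,.058),(.084,-.058),(-.068,.058),(-.068,-.058)]:
  q=b+x*ex+y*ey; print(q.round(4),(proj('f.png',[*q,.056])-[230,180])*k)
E
```

```text
floor corners z.042 [array([0.5567, 0.0827]), array([0.4864, 0.091 ])] top corners [array([0.5845, 0.1119]), array([0.467 , 0.1152]), array([ 0.5675, -0.0402])]
pot rim [0.517  0.0674 0.257 ] expected pocket px [array([172.38494124, 253.04657364])]
[0.4648 0.1092] [267.37582869 248.55937591]
[0.5803 0.0981] [129.16171082 309.44842818]
[ 0.4502 -0.0421] [168.37410732 122.71594037]
[ 0.5657 -0.0532] [ 38.41604455 173.91658648]
```

```bash
python3 - <<'E'
from h import *
print(px('e.png',80+(591-400)*400/381,249*1.05,.257))
E
```

```text
[0.51881086 0.06407075 0.257     ]
```

Request:
step_arm:
  plan:
    - [[1,-1,-30,0,35],[1,-1,-65,0,35],[1,-1,-95,0,35],[1,-1,-115,0,35],[1,-1,-125,0,35],[1,-1,-125,0,35],[1,-1,-125,0,35]]

```text
time: 5.72
tool_pos: [0.5189, 0.0623, 0.0932]
ee_rot: [3.141, -0.0, 1.468]
wrist_force: [0.9, 0.6, -2.0]
width: 0.0586
```

Request:
step_arm:
  plan:
    - [[0,-1,-8,0,35],[0,-1,-14,0,35],[0,-1,-19,0,35],[0,-1,-22,0,35],[0,-1,-25,0,35],[0,-1,-27,0,35],[0,-1,-27,0,35]]

```text
time: 6.3
tool_pos: [0.5182, 0.0617, 0.0652]
ee_rot: [-3.141, 0.0, 1.469]
wrist_force: [-0.2, 0.1, -1.2]
width: 0.0588
```

Request:
step_arm:
  plan:
    - [[0,0,-0.5,0,35],[0,0,-1,0,35],[0,0,-1.5,0,35],[0,0,-1.5,0,35]]

```text
time: 6.63
tool_pos: [0.5187, 0.0617, 0.0644]
ee_rot: [3.141, -0.0, 1.469]
wrist_force: [-0.1, 0.9, -0.8]
width: 0.0587
```

Request:
step_arm:
  plan:
    - [[0,0,-0.5,0,35],[0,0,-1,0,35],[0,0,-1,0,35]]

```text
time: 6.88
tool_pos: [0.5188, 0.0617, 0.0643]
ee_rot: [3.141, -0.0, 1.469]
wrist_force: [-1.4, 0.3, 4.6]
width: 0.0586
```

Contact (force +4.6 N up). Release and rise.

Request:
step_arm:
  plan:
    - [[0,0,0,0,75],[0,0,0,0,85],[0,0,0,0,90],[0,0,0,0,90],[0,0,20,0,90],[0,0,50,0,90],[0,0,85,0,90],[0,0,115,0,90]]

```text
time: 7.55
tool_pos: [0.5184, 0.0616, 0.1795]
ee_rot: [-3.142, 0.0, 1.469]
wrist_force: [0.4, -0.5, 0.1]
width: 0.0846
```

Request:
step_arm:
  plan:
    - [[5,30,40,0,100],[10,65,60,0,100],[14,100,60,0,100],[18,130,60,0,100],[20,145,60,0,100],[20,145,60,0,100],[20,145,60,0,100],[20,145,60,0,100]]

```text
time: 8.22
tool_pos: [0.5383, 0.2053, 0.2374]
ee_rot: [-3.14, 0.002, 1.468]
wrist_force: [0.0, -0.6, 1.0]
width: 0.0936
```

```bash
python3 - <<'E'
from h import *
w,K,T=snap('wrist','g.png');print(robot.get_obs()['tool_pos'])
a=snap('scene','i.png')[0]
x=cv2.resize(a[180:330,230:380,::-1],(400,400),interpolation=cv2.INTER_CUBIC)
y=cv2.resize(w[:,80:480,::-1],(381,400),interpolation=cv2.INTER_CUBIC)
cv2.imwrite('pics/g2.png',np.hstack([x,y]))
E
```

```text
[0.53837928 0.20504153 0.23767805]
```

View pics/g2.png

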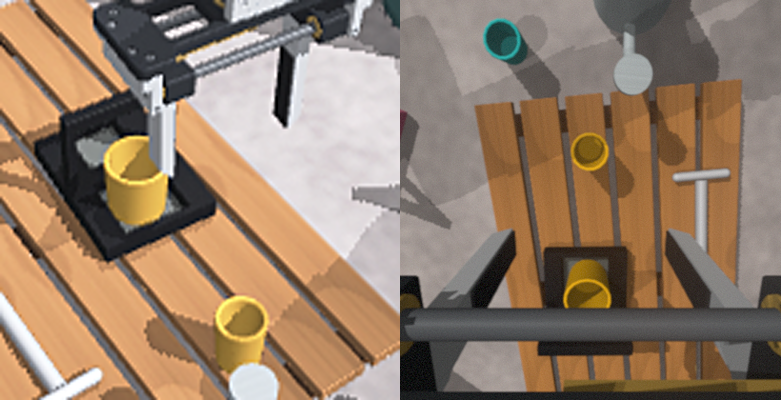

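Large pot stands in the large pocket (left crop (135,180)). Small pot rim is at right-image (591,152), spout rose at (633,75).

```bash
python3 - <<'E'
from h import *
G=lambda u,v,z:px('g.png',80+(u-400)*400/381,v*1.05,z).round(4)
print('small',G(590.5,151,.092),px('i.png',230+241*.375,180+318*.375,.092),'rose',G(633,75,.135),G(652,75,.135))
E
```

```text
small [0.5431 0.2439 0.092 ] [0.54257454 0.24516122 0.092     ] rose [0.5902 0.3144 0.135 ] [0.6078 0.3126 0.135 ]
```

Request:
step_arm:
  plan:
    - [[4,38,0,0,100],[4,38,-20,0,100],[4,38,-60,0,100],[4,38,-95,0,100],[4,38,-110,0,100],[4,38,-110,0,100],[4,38,-110,0,100]]

```text
time: 8.9
tool_pos: [0.5421, 0.2433, 0.1275]
ee_rot: [-3.14, 0.001, 1.467]
wrist_force: [0.9, 0.6, 0.2]
width: 0.0938
```

Request:
step_arm:
  plan:
    - [[0,0,-25,0,100],[0,0,-50,0,100],[0,0,-65,0,100],[0,0,-71,0,100],[0,0,-71,0,100],[0,0,-71,0,100]]

```text
time: 9.4
tool_pos: [0.544, 0.2448, 0.0595]
ee_rot: [3.138, -0.001, 1.468]
wrist_force: [0.5, 0.7, 0.1]
width: 0.0939
```

Request:
step_arm:
  plan:
    - [[0,0,0,0,25],[0,0,0,0,25],[0,0,0,0,25],[0,0,0,0,25],[0,0,0,0,25],[0,0,0,0,25],[0,0,0,0,25]]

```text
time: 9.98
tool_pos: [0.5425, 0.2446, 0.0571]
ee_rot: [-3.142, 0.0, 1.469]
wrist_force: [0.3, 1.1, 0.5]
width: 0.0505
```

Request:
step_arm:
  plan:
    - [[0,0,0,0,20],[0,0,0,0,20],[0,0,0,0,20],[0,0,0,0,20]]

```text
time: 10.32
tool_pos: [0.5423, 0.2447, 0.0571]
ee_rot: [-3.141, 0.0, 1.469]
wrist_force: [-0.6, 0.6, -1.3]
width: 0.0425
```

Request:
step_arm:
  plan:
    - [[0,0,15,0,15],[0,0,45,0,15],[0,0,85,0,15],[0,0,125,0,15],[0,0,160,0,15],[-2,-20,160,0,15],[-5,-45,160,0,15],[-9,-75,160,0,15]]

```text
time: 10.98
tool_pos: [0.5339, 0.1699, 0.218]
ee_rot: [3.14, -0.001, 1.471]
wrist_force: [-0.3, -0.2, -0.8]
width: 0.0426
```

Request:
step_arm:
  plan:
    - [[-4,-30,0,0,15],[-8,-65,0,0,15],[-12,-100,0,0,15],[-16,-135,0,0,15],[-20,-165,0,0,15],[-22,-180,0,0,15],[-22,-184,0,0,15],[-22,-184,0,0,15]]

```text
time: 11.65
tool_pos: [0.5115, -0.0152, 0.217]
ee_rot: [3.142, -0.0, 1.467]
wrist_force: [-0.5, -0.3, -2.0]
width: 0.0425
```

Request:
step_arm:
  plan:
    - [[0,0,0,0,15],[0,0,0,0,15],[0,0,0,0,15]]

```text
time: 11.9
tool_pos: [0.5117, -0.0131, 0.2171]
ee_rot: [-3.142, -0.0, 1.471]
wrist_force: [0.2, 0.7, -0.7]
width: 0.0424
```

```bash
python3 - <<'E'
from h import *
w,K,T=snap('wrist','j.png');print(robot.get_obs()['tool_pos'])
a=snap('scene','k.png')[0]
x=cv2.resize(a[150:300,210:360,::-1],(400,400),interpolation=cv2.INTER_CUBIC)
y=cv2.resize(w[:,80:480,::-1],(381,400),interpolation=cv2.INTER_CUBIC)
cv2.imwrite('pics/j2.png',np.hstack([x,y]))
E
```

```text
[ 0.51164163 -0.01317113  0.21707965]
```

View pics/j2.png

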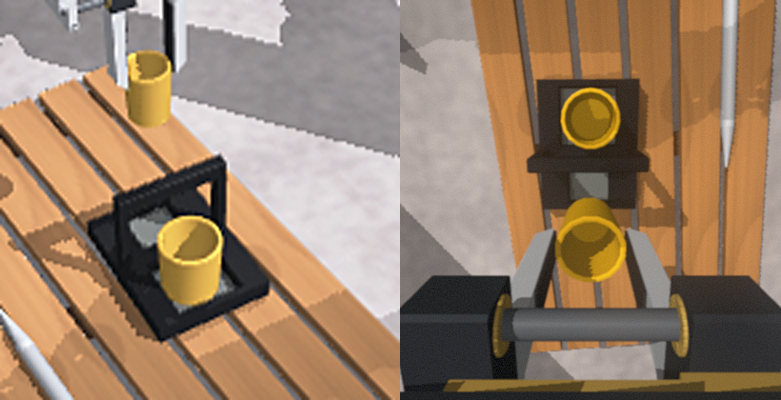

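Small pot hangs upright with its rim at right-image (591,247); tray bar end points at about (527,157) and (650,160), small pocket (590,186).

```bash
python3 - <<'E'
from h import *
G=lambda u,v,z:px('j.png',80+(u-400)*400/381,v*1.05,z).round(4)
print('pot rim',G(591,247,.2171-.0211+.056),'bar top front/back',G(527,152,.145),G(650,153,.145))
c=[G(*p,.056) for p in [(538,79),(639,79),(636,208),(537,206)]];print('corners',c,np.mean(c,0))
print('large rim',G(590.5,118,.104))
t=.1;E=np.array([np.sin(t),np.cos(t)])
# predicted pixels of pocket floor near edge for check
for p in [(.5145,.020,.145),(.5111,-.0148,.042),(.5186,.0628,.042)]:
  q=proj('j.png',p);print(400+(q[0]-80)*381/400,q[1]/1.05)
E
```

```text
pot rim [ 0.5127 -0.0122  0.252 ] bar top front/back [0.4604 0.0382 0.145 ] [0.5701 0.0263 0.145 ]
corners [array([0.466 , 0.1094, 0.056 ]), array([0.5781, 0.0982, 0.056 ]), array([ 0.5656, -0.0515,  0.056 ]), array([ 0.4435, -0.0366,  0.056 ])] [0.5133   0.029875 0.056   ]
large rim [0.52   0.0618 0.104 ]
589.0821957129525 166.11101759211002
589.4273371896311 181.24781458026186
589.1508364336776 117.20970558951531
```

Request:
step_arm:
  plan:
    - [[-1,-2,-30,0,15],[-1,-2,-65,0,15],[-1,-2,-95,0,15],[-1,-2,-115,0,15],[-1,-2,-130,0,15],[-1,-2,-130,0,15],[-1,-2,-130,0,15]]

```text
time: 12.58
tool_pos: [0.51, -0.0158, 0.0866]
ee_rot: [-3.14, -0.0, 1.47]
wrist_force: [-0.3, -0.1, -0.4]
width: 0.0423
```

Request:
step_arm:
  plan:
    - [[0,0,-8,0,15],[0,0,-14,0,15],[0,0,-18,0,15],[0,0,-20,0,15],[0,0,-21,0,15],[0,0,-22,0,15],[0,0,-22,0,15]]

```text
time: 13.17
tool_pos: [0.5106, -0.0164, 0.0652]
ee_rot: [3.141, 0.0, 1.469]
wrist_force: [0.1, -0.4, -1.3]
width: 0.0425
```

Request:
step_arm:
  plan:
    - [[0,1,-0.5,0,15],[0,1,-1,0,15],[0,1,-1.5,0,15],[0,1,-2,0,15],[0,1,-2.5,0,15],[0,1,-2.5,0,15]]

```text
time: 13.67
tool_pos: [0.5106, -0.0154, 0.063]
ee_rot: [3.141, 0.0, 1.469]
wrist_force: [-0.9, -0.4, 1.5]
width: 0.0423
```

Request:
step_arm:
  plan:
    - [[0,0,-0.5,0,15],[0,0,-0.5,0,60],[0,0,-0.5,0,75],[0,0,-0.5,0,75],[0,0,-0.5,0,75],[0,0,15,0,75],[0,0,45,0,75],[0,0,80,0,75]]

```text
time: 14.33
tool_pos: [0.5085, -0.0151, 0.1407]
ee_rot: [-3.135, -0.0, 1.469]
wrist_force: [0.1, -0.6, -0.7]
width: 0.0705
```

Request:
step_arm:
  plan:
    - [[0,0,35,0,75],[1,-10,70,0,75],[2,-30,110,0.1,75],[2,-50,130,0.2,75],[2,-50,130,0.2,75],[2,-50,130,0.2,75],[2,-50,130,0.2,75]]

```text
time: 14.92
tool_pos: [0.5121, -0.0649, 0.2711]
ee_rot: [-3.14, -0.001, 1.668]
wrist_force: [-0.1, -0.9, -0.4]
width: 0.0705
```

```bash
python3 - <<'E'
from h import *
w,K,T=snap('wrist','l.png');print(robot.get_obs()['tool_pos'],robot.get_obs()['ee_rot'])
a=snap('scene','m.png')[0]
x=cv2.resize(a[150:300,210:360,::-1],(400,400),interpolation=cv2.INTER_CUBIC)
y=cv2.resize(w[:210,180:380,::-1],(400,400*210//200)[:2],interpolation=cv2.INTER_CUBIC)[:400]
cv2.imwrite('pics/l2.png',np.hstack([x,y]))
E
```

```text
[ 0.51175858 -0.06461205  0.27036828] [-3.13807913e+00 -1.71366549e-03  1.66831844e+00]
```

View pics/l2.png

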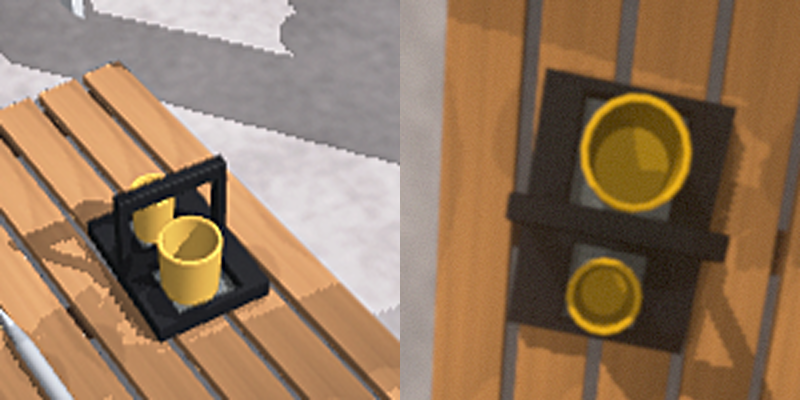

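Both pots stand in their pockets. Bar runs from (510,207) to (728,247) in the right crop; left view shows the tray unmoved.

```bash
python3 - <<'E'
from h import *
G=lambda u,v,z:px('l.png',180+(u-400)/2,v/2,z).round(4)
a,b=G(510,207,.145),G(728,247,.145);print(a,b,(a+b)/2,np.arctan2(b[1]-a[1],b[0]-a[0]))
print('large rim',G(636,152,.104),'small',G(603,296,.098))
print(robot.get_obs()['joint_positions'])
E
```

```text
[0.4597 0.025  0.145 ] [0.5685 0.0167 0.145 ] [0.5141  0.02085 0.145  ] -0.07613929136822101
large rim [0.5198 0.0615 0.104 ] small [ 0.5097 -0.0164  0.098 ]
[-2.35536871e-01  1.41560115e-02  1.26904036e+00  3.73420892e-04
  1.86267848e+00 -3.33559594e-01]
```

Request:
step_arm:
  plan:
    - [[2,85,0,1.378,50],[2,85,0,1.378,50],[2,85,0,1.378,50],[2,85,0,1.378,50],[2,85,0,1.378,50],[2,85,0,1.378,50],[2,85,0,1.378,50],[2,85,0,1.378,50]]

```text
time: 15.68
tool_pos: [0.5136, 0.0207, 0.2706]
ee_rot: [-3.14, -0.004, 2.676]
wrist_force: [-0.3, 0.1, 0.1]
width: 0.0471
```

Request:
step_arm:
  plan:
    - [[0,0,0,0.378,50],[0,0,0,0.378,50],[0,0,0,0.378,50],[0,0,0,0.378,50],[0,0,0,0.378,50],[0,0,0,0.378,50]]

```text
time: 16.18
tool_pos: [0.5141, 0.0201, 0.2717]
ee_rot: [3.141, -0.002, 3.045]
wrist_force: [0.2, -0.1, 0.1]
width: 0.0473
```

Request:
step_arm:
  plan:
    - [[0,0,-30,0,50],[0,0,-65,0,50],[0,0,-100,0,50],[0,0,-130,0,50],[0,0,-145,0,50],[0,0,-154,0,50],[0,0,-154,0,50],[0,0,-154,0,50]]

```text
time: 16.85
tool_pos: [0.5148, 0.0197, 0.1191]
ee_rot: [3.141, 0.0, 3.046]
wrist_force: [-0.0, -0.5, 0.4]
width: 0.0471
```

Request:
step_arm:
  plan:
    - [[0,0,0,0,0],[0,0,0,0,0],[0,0,0,0,0],[0,0,0,0,0],[0,0,0,0,0],[0,0,0,0,0],[0,0,0,0,0]]

```text
time: 17.43
tool_pos: [0.5149, 0.0196, 0.1194]
ee_rot: [-3.142, 0.001, 3.047]
wrist_force: [-0.0, -0.0, 3.0]
width: 0.0035
```

Width 3.5 mm: the bar isn't between the pads as expected (14 mm). Looking before anything else.

```bash
python3 - <<'E'
from h import *
print(robot.get_obs())
b=snap('side','n.png')[0];a=snap('scene','o.png')[0]
x=cv2.resize(a[140:290,210:360,::-1],(400,400),interpolation=cv2.INTER_CUBIC)
y=cv2.resize(b[130:280,170:320,::-1],(400,400),interpolation=cv2.INTER_CUBIC)
cv2.imwrite('pics/n2.png',np.hstack([x,y]))
E
```

```text
{'time': 17.4333, 'joint_positions': array([-7.19421252e-02,  2.86436111e-02,  1.55178123e+00, -5.51652643e-05,
        1.55982347e+00, -1.54801161e+00]), 'qvel': array([-0.00134181,  0.00061544,  0.00200075, -0.00850137,  0.00010064,
       -0.00161882]), 'joint_torque': array([ 1.20599200e-01, -2.96604770e+01, -2.84544522e+01,  6.46158191e-02,
        6.15128665e-02,  1.13269110e-03]), 'tool_pos': array([0.51491475, 0.01961786, 0.11937357]), 'ee_rot': array([-3.14156813e+00,  1.34525542e-03,  3.04686639e+00]), 'wrist_force': array([-1.10774706e-03, -2.76575469e-02,  3.03317807e+00]), 'wrist_torque': array([ 0.04841777, -0.12598356,  0.00218783]), 'width': 0.00348443699129886}
```

View pics/n2.png

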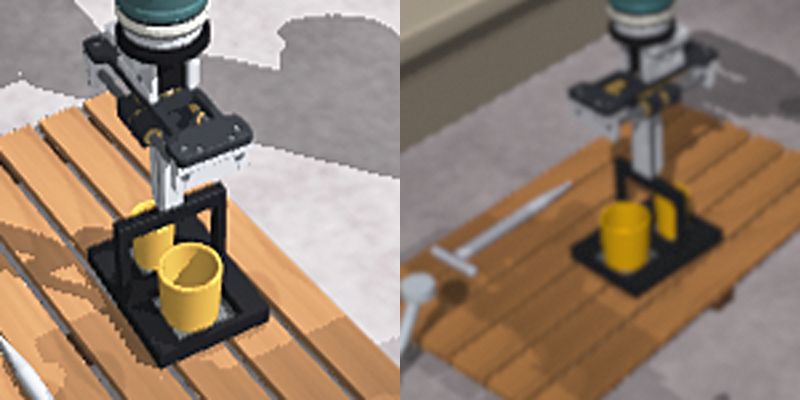

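```bash
python3 - <<'E'
from h import *
k=400/150
S=lambda f,p,o,s:((proj(f,p)-o)*k+[s,0]).round(0)
for p in [(.515,.0196,.119),(.515,.0196,.145),(.515,.0196,.2),(.5145,.02,.145),(.5145,.02,.127),(.457,.0255,.145),(.572,.0145,.145)]:
  print(p,S('o.png',p,[210,140],0),S('n.png',p,[170,130],400))
a=cv2.imread('pics/o.png')[180:240,250:310];b=cv2.imread('pics/n.png')[165:225,235:295]
cv2.imwrite('pics/p.png',np.hstack([cv2.resize(i,(400,400),interpolation=cv2.INTER_CUBIC) for i in (a,b)]))
E
```

```text
(0.515, 0.0196, 0.119) [167. 223.] [648. 189.]
(0.515, 0.0196, 0.145) [167. 203.] [647. 171.]
(0.515, 0.0196, 0.2) [166. 158.] [646. 132.]
(0.5145, 0.02, 0.145) [168. 203.] [647. 171.]
(0.5145, 0.02, 0.127) [168. 217.] [648. 184.]
(0.457, 0.0255, 0.145) [223. 182.] [683. 191.]
(0.572, 0.0145, 0.145) [110. 226.] [614. 153.]
```

View pics/p.png

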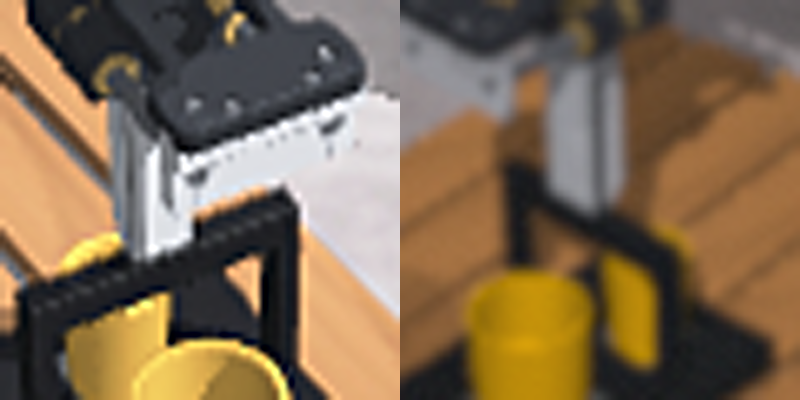

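```bash
python3 - <<'E'
from h import *
k=400/150
y=1.468;j=np.array([np.sin(y),-np.cos(y)])
for s in (-.047,-.0595,.047,.0595):
  for z in (.2374,.2574): print(s,z,((proj('i.png',[*(np.array([.5384,.205])+s*j),z])-[230,180])*k).round())
# red: bar in o.png column profile at raw col 272..276
a=cv2.imread('pics/o.png')
for u in (266,272,278): print(u,[(v,int(a[v,u].mean())) for v in range(206,232)])
E
```

```text
-0.047 0.2374 [276. 143.]
-0.047 0.2574 [278. 124.]
-0.0595 0.2374 [290. 137.]
-0.0595 0.2574 [292. 119.]
0.047 0.2374 [168. 188.]
0.047 0.2574 [169. 170.]
0.0595 0.2374 [153. 194.]
0.0595 0.2574 [153. 176.]
266 [(206, 94), (207, 93), (208, 113), (209, 139), (210, 168), (211, 168), (212, 175), (213, 173), (214, 168), (215, 203), (216, 174), (217, 169), (218, 79), (219, 7), (220, 29), (221, 37), (222, 42), (223, 36), (224, 34), (225, 29), (226, 25), (227, 132), (228, 136), (229, 131), (230, 130), (231, 130)]
272 [(206, 238), (207, 238), (208, 239), (209, 238), (210, 237), (211, 237), (212, 237), (213, 237), (214, 238), (215, 239), (216, 242), (217, 253), (218, 169), (219, 79), (220, 35), (221, 31), (222, 32), (223, 21), (224, 70), (225, 212), (226, 190), (227, 169), (228, 170), (229, 171), (230, 171), (231, 171)]
278 [(206, 117), (207, 137), (208, 222), (209, 229), (210, 229), (211, 220), (212, 218), (213, 192), (214, 189), (215, 199), (216, 94), (217, 48), (218, 38), (219, 32), (220, 34), (221, 33), (222, 28), (223, 42), (224, 46), (225, 44), (226, 45), (227, 46), (228, 36), (229, 26), (230, 9), (231, 190)]
```

Request:
step_arm:
  plan:
    - [[0,0,0,0,0],[0,0,0,0,0]]

```text
time: 17.7
tool_pos: [0.5149, 0.0195, 0.1194]
ee_rot: [-3.142, 0.001, 3.047]
wrist_force: [-0.4, -0.2, 4.4]
width: 0.0003
```

The fingers closed at free-air speed onto nothing and now press 4.4 N on top of the bar. So the fingertips are higher than the reported TCP z suggests (in the scene image by about 16–25 mm too), and the bar top corresponds to a reading of ≈0.119. I rise, open to 38 %, and re-descend in small steps watching the force.

Request:
step_arm:
  plan:
    - [[0,0,8,0,0],[0,0,15,0,38],[0,0,15,0,38],[0,0,15,0,38],[0,0,15,0,38],[0,0,15,0,38],[0,0,15,0,38],[0,0,15,0,38]]

```text
time: 18.37
tool_pos: [0.5143, 0.0197, 0.1333]
ee_rot: [3.142, -0.001, 3.047]
wrist_force: [-0.7, 0.4, -0.8]
width: 0.0354
```

Request:
step_arm:
  plan:
    - [[0,0,-8,0,38],[0,0,-15,0,38],[0,0,-19,0,38],[0,0,-23,0,38],[0,0,-23,0,38],[0,0,-23,0,38]]

```text
time: 18.87
tool_pos: [0.5142, 0.0197, 0.1101]
ee_rot: [3.142, -0.001, 3.047]
wrist_force: [-0.7, -1.1, 0.4]
width: 0.0356
```

No contact at 0.110, so the fingers straddle the bar. Continue down gently.

Request:
step_arm:
  plan:
    - [[0,0,-3,0,38],[0,0,-6,0,38],[0,0,-8,0,38],[0,0,-8,0,38],[0,0,-8,0,38]]

```text
time: 19.28
tool_pos: [0.5144, 0.0197, 0.1025]
ee_rot: [3.142, -0.0, 3.047]
wrist_force: [0.3, 0.9, 0.5]
width: 0.0356
```

Request:
step_arm:
  plan:
    - [[0,0,-2,0,38],[0,0,-4,0,38],[0,0,-6,0,38],[0,0,-6,0,38],[0,0,-6,0,38]]

```text
time: 19.7
tool_pos: [0.5143, 0.0197, 0.0964]
ee_rot: [3.142, -0.0, 3.047]
wrist_force: [-0.0, 1.0, 0.4]
width: 0.0357
```

```bash
python3 - <<'E'
from h import *
print(robot.get_obs()['tool_pos'],robot.get_obs()['wrist_force'])
b=snap('side','q.png')[0];a=snap('scene','r.png')[0]
cv2.imwrite('pics/q2.png',np.hstack([cv2.resize(i[:,:,::-1],(400,400),interpolation=cv2.INTER_CUBIC) for i in (a[180:250,240:310],b[165:235,230:300])]))
E
```

```text
[0.51434286 0.01965338 0.09642937] [-0.01351504  1.00085099  0.43502685]
```

View pics/q2.png

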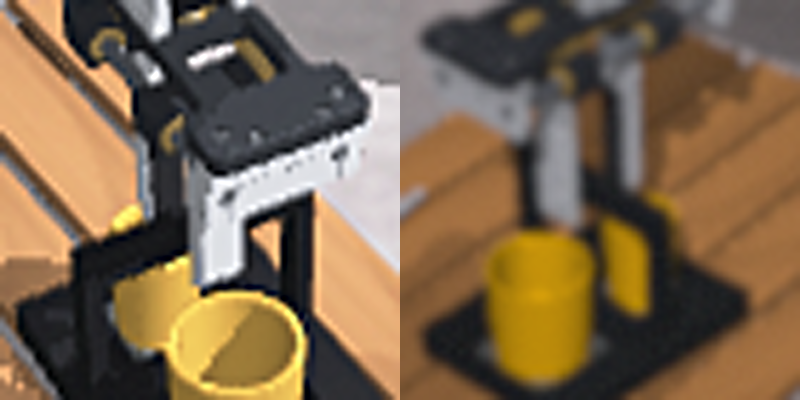

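The fingers straddle the bar: the front finger (220,235) is in front of it, the other behind, tips just above the pot rims. Close.

Request:
step_arm:
  plan:
    - [[0,0,0,0,0],[0,0,0,0,0],[0,0,0,0,0],[0,0,0,0,0],[0,0,0,0,0],[0,0,0,0,0],[0,0,0,0,0],[0,0,0,0,0]]

```text
time: 20.47
tool_pos: [0.5147, 0.0202, 0.0968]
ee_rot: [3.141, 0.0, 3.047]
wrist_force: [0.9, 3.2, 0.8]
width: 0.0137
```

Request:
step_arm:
  plan:
    - [[0,0,1,0,0],[0,0,2,0,0],[0,0,4,0,0],[0,0,6,0,0],[0,0,8,0,0],[0,0,10,0,0],[0,0,10,0,0],[0,0,10,0,0]]

```text
time: 21.13
tool_pos: [0.5146, 0.0196, 0.1069]
ee_rot: [-3.142, 0.0, 3.047]
wrist_force: [1.1, 0.1, -5.3]
width: 0.0135
```

```bash
python3 - <<'E'
from h import *
o=robot.get_obs();print({k:o[k] for k in ('tool_pos','ee_rot','wrist_force','wrist_torque','width')})
E
```

```text
{'tool_pos': array([0.51462264, 0.01958602, 0.10687095]), 'ee_rot': array([-3.14157658e+00,  3.70699668e-04,  3.04677875e+00]), 'wrist_force': array([ 1.06768128,  0.10834485, -5.31297697]), 'wrist_torque': array([-0.04463721, -0.14395427, -0.01679151]), 'width': 0.01354603034724791}
```

Gripped (13.5 mm) and carrying about the full weight. Lift another 90 mm smoothly.

Request:
step_arm:
  plan:
    - [[0,0,3,0,0],[0,0,9,0,0],[0,0,17,0,0],[0,0,26,0,0],[0,0,35,0,0],[0,0,42,0,0],[0,0,46,0,0],[0,0,48,0,0]]

```text
time: 21.8
tool_pos: [0.5151, 0.0196, 0.1561]
ee_rot: [3.141, 0.002, 3.047]
wrist_force: [0.4, 0.9, -5.2]
width: 0.0135
```

Request:
step_arm:
  plan:
    - [[0,0,3,0,0],[0,0,9,0,0],[0,0,17,0,0],[0,0,26,0,0],[0,0,34,0,0],[0,0,39,0,0],[0,0,42,0,0],[0,0,43,0,0]]

```text
time: 22.47
tool_pos: [0.5149, 0.0196, 0.1987]
ee_rot: [3.141, 0.001, 3.047]
wrist_force: [-0.7, 0.7, -3.6]
width: 0.0139
```

Request:
step_arm:
  plan:
    - [[0,0,0,0,0],[0,0,0,0,0],[0,0,0,0,0],[0,0,0,0,0],[0,0,0,0,0],[0,0,0,0,0],[0,0,0,0,0],[0,0,0,0,0]]

```text
time: 23.13
tool_pos: [0.5145, 0.0196, 0.1976]
ee_rot: [3.142, -0.0, 3.047]
wrist_force: [0.3, 1.4, -5.2]
width: 0.014
```

```bash
python3 - <<'E'
from h import *
o=robot.get_obs();print({k:o[k] for k in ('time','tool_pos','ee_rot','wrist_force','wrist_torque','width')})
b=snap('side','s.png')[0];a=snap('scene','t.png')[0]
cv2.imwrite('pics/s2.png',np.hstack([cv2.resize(i[:,:,::-1],(400,400),interpolation=cv2.INTER_CUBIC) for i in (a[120:260,200:340],b[100:240,180:320])]))
E
```

```text
{'time': 23.1333, 'tool_pos': array([0.51447947, 0.01964312, 0.19761141]), 'ee_rot': array([ 3.14152829e+00, -9.08307558e-05,  3.04676330e+00]), 'wrist_force': array([ 0.34065233,  1.4017215 , -5.22609822]), 'wrist_torque': array([-0.00337591, -0.08471079,  0.0322938 ]), 'width': 0.013998028417095213}
```

View pics/s2.png

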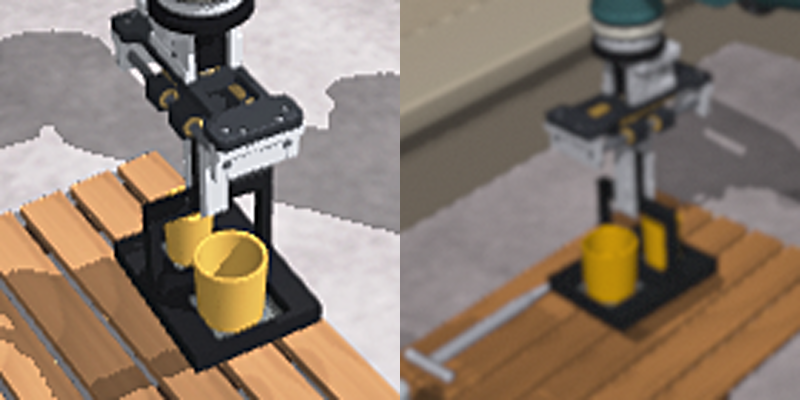

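The loaded tray hangs in the air with both pots in it; front bottom corner (195,368), right corner (322,308), left (115,240). Check level against the projected model.

```bash
python3 - <<'E'
from h import *
k=400/140;t=.096;ex=np.array([np.sin(t),np.cos(t)]);ey=np.array([-np.cos(t),np.sin(t)]);b=np.array([.5145,.0197])
for pitch in (0,.05,.1):
  out=[]
  for x,y in [(.084,-.058),(.084,.058),(-.068,-.058)]:
   for z in (-.1,-.08):
    X=x*np.cos(pitch)+z*np.sin(pitch);Z=z*np.cos(pitch)-x*np.sin(pitch)
    q=[*(b+X*ex+y*ey),.237+Z];out.append((((proj('t.png',q)-[200,120])*k).round().tolist(),((proj('s.png',q)-[180,100])*k+[400,0]).round().tolist()))
  print(pitch,out)
o=robot.get_obs();print(o['tool_pos'],o['wrist_force'],o['width'],o['time'])
E
```

```text
0 [([194.0, 373.0], [545.0, 287.0]), ([193.0, 356.0], [544.0, 272.0]), ([319.0, 320.0], [619.0, 331.0]), ([320.0, 303.0], [618.0, 315.0]), ([112.0, 256.0], [643.0, 231.0]), ([110.0, 239.0], [643.0, 217.0])]
0.05 [([191.0, 372.0], [549.0, 288.0]), ([191.0, 356.0], [547.0, 274.0]), ([315.0, 320.0], [623.0, 331.0]), ([317.0, 304.0], [621.0, 317.0]), ([109.0, 250.0], [646.0, 227.0]), ([108.0, 234.0], [645.0, 213.0])]
0.1 [([188.0, 370.0], [553.0, 289.0]), ([188.0, 356.0], [550.0, 275.0]), ([312.0, 319.0], [627.0, 332.0]), ([314.0, 304.0], [625.0, 318.0]), ([107.0, 243.0], [649.0, 223.0]), ([106.0, 228.0], [647.0, 209.0])]
[0.51451228 0.01966065 0.19766906] [ 0.16439745  0.19180846 -5.38438226] 0.013685050380102917 23.2333
```

Matches the level model within about 2 px at a 100 mm lift. The readings are steady, so I hand in.

```bash
python3 -c "
from bench import robot
print(robot.close_job())"
```

```text
the job is handed in; nothing more can be done
None
```

Both yellow pots are upright in the tray, the large one in the large pocket and the small one in the small pocket. Both were lowered to light contact before release. I then lifted the loaded tray by its handle about 100 mm and handed the job in at about 23 s while still holding it.

- **Final state:** The last pictures match a level tray model to within a few pixels. The grip on the bar was steady at about 14 mm, with about 5 N of load and no drift between readings.
- **First handle grasp missed:** The fingers shut on top of the bar and pressed on it with about 4 N, though the tray did not shift. I backed off, reopened, went down further and gripped it properly.
- **Disagreement in the checks:** In the pictures the fingertips sat roughly 16–25 mm higher than the reported tool height implied. I found the bar by touch and by looking instead. The lift height is a difference of readings (0.0968 to 0.1976 m), so a constant offset does not affect it.
- **Not checked:** I did not measure the dibber, can and jar again at the end. The arm stayed clear of them throughout, and the dibber looked undisturbed in the last picture.

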